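# Cover the jar and peel a tray off the nest for the reader

### The job

Somebody left the jar's cover lying in the top sample tray: take it by its knob, set it gently on the open jar (no dropping) so that it sits seated and level, and let go. Then free the top tray, which clings to the trays nested below, by its upright ear: raise that corner first while the opposite corner stays down, until it peels off, leaving the other trays standing on the bench where they are. Finish while holding the tray up level, centred about 8 cm above the window of the flat code reader and touching nothing else; do not put it down or let go, and do not disturb the bottle, the tip box and the computer mouse.

Things in the scene. Friction and masses are not known exactly. Their poses are not given: they have to be found in the camera images.
- tray: Top tray of the stack, thin white formed plastic, about 90 g: 156 mm along its x, 116 mm along its y, 31 mm high to the rim top. Origin at the centre of its underside (bottom of its 7 mm feet), z up; floor top at 10 mm, floor 112 x 72 mm, walls lean out 30 degrees. It starts nested in pile, its origin 30 mm above the pile's, axes parallel. One upright ear stands on the rim corner at (-x,+y).
- tray_ear (a point): Middle of the tray's ear, at (-66.6,49.5,45) mm in the tray frame. The ear is an upright plate 8 mm thick, 24 mm long along the tray's diagonal (ear corner to far corner), and reaches from 31 to 59 mm above the tray's underside. Axes parallel to the tray's. Pinch it across its 8 mm from above.
- tray_far (a point): Point on the top of the tray's rim at the corner farthest from the ear, at (74,-54,31) mm in the tray frame. The tray clings by friction at two spots near this corner, at (47,13) and (17,-27) mm, 2.5 to 3 N each, free once raised there by 5 mm. Tip the ear up about the far foot at (47,-27,0) mm by some 20 degrees.
- pile: The rest of the stack: three like trays nested as one loose piece, about 380 g, 156 x 116 mm, rim top at 51 mm. Origin at the centre of its underside on the bench, axes parallel to the top tray's. Pulled straight up as a whole, the top tray brings the pile along; tipped up at its ear, it peels off.
- cover: Loose grey plastic jar cover, 50 g, lying knob up in the top tray. Origin at the centre of its underside: a locating plug of 42 mm diameter, 5 mm deep; above it a disc of 60 mm diameter from 5 to 10 mm; on it an upright round knob of 16 mm diameter from 10 to 40 mm. z up.
- jar: Open straight white jar, about 320 g, loose on the bench: outer diameter 56 mm, bore 49 mm, 60 mm high. Origin at the centre of its underside, z up.
- jar_rim (a point): Centre of the jar's mouth, level with the rim (60 mm above its underside). With the cover seated its origin lies 5 mm below this point.
- reader: Flat code reader, fixed to the bench: white box 140 mm along its x, 120 mm along its y, 36 mm high, with a dark glass window on top. Origin at the centre of its underside.
- reader_window (a point): Centre of the reader's window, on the reader's top, 36 mm above the bench.
- reagent: Bystander: small white plastic bottle, 50 mm diameter, 90 mm high. Origin at the centre of its underside.
- tipbox: Bystander: closed pipette tip box 87 x 122 x 61 mm. Origin at the centre of its underside.
- mouse: Bystander: grey computer mouse 100 x 60 x 30 mm. Origin at the centre of its underside.

How it is judged:
By the outcome, as a careful person would: the job done as asked, in the order asked, and still so for the second after the job is handed in, while the arm keeps its last pose, push and grip.
It also fails if it takes over 51 s, if anything falls off the work surface, if the arm or the gripper's body presses on something with over 40 N, if the wrist force passes 120 N, or if a joint passes its speed limit or range.

### The arm

A 6-joint arm with a two-finger parallel gripper is mounted at the origin on the work surface. World frame = base frame: x ahead of the robot, y to its left, z up, the work surface at z = 0. Lengths are in m, angles in rad, forces in N, time in s.
With the tool pointing down it reaches from about 0.3 to 0.875 m from the base axis. Payload 6.4 kg.
Tool frame: the origin (TCP) lies at the very end of the fingers, on their centre line; the grasp point (between the pads) lies 19 mm behind it (manip.grip_depth is the distance from the TCP to the grasp point, in m); z points along the fingers, y is the line along which they close (so a half turn about z gives the same grasp; the last joint's range is limited). The gripper opens to 85 mm and grips with 20 to 120 N. Pads are 22 mm wide; open, the fingers measure 114 mm over their backs; the gripper's body (76 mm by 85 mm) begins 54 mm behind the grasp point. The pads swing forward as they close: fully open they stand 13 mm farther back than shut.
Start: joints at [1.081, 0.181, 1.607, -0, 1.354, -0.206], TCP at [0.161, 0.552, 0.231] pointing down, gripper open.
Joint ranges: [-2.99, 2.99], [-0.89, 2.07], [0.3, 2.58], [-1.14, 4.28], [0, 2.63], [-3.12, 3.12]. Speed limits (rad/s): [2.57, 2.57, 3.01, 3.14, 3.14, 3.14].

### API

Orientations are given as a rotation vector (axis times angle).
In Python, from cell import manip gives the robot as it stands.
- The arm moves only by the shell command python3 shift.py [FORCE], which reads ROWS from standard input. ROWS is a JSON list of rows, 1 to 5 of them, each of 5 numbers: the opening from 0.0 (shut) to 1.0 (fully open), then dx, dy, dz in shares of the most that a row can go, 1 being 50 mm, then a turn about the tool's z in units of 0.1 rad; each row shifts and turns the commanded pose from where the row before left it, along the tool's axes as they then stand; what a row does not reach is not made up. A row lasts 1/10 s, in which the tool goes at most 0.05 m and 0.15 rad, less where a joint would pass 70% of its speed; a pose out of reach is approached as far as the arm can. The fingers move at their own pace and stop on an object; FORCE is the grip in N (left out, the last holds). Time passes only in rows, so rows that do not move let the fingers close. It prints the time, the measured TCP pose, the force, the opening and the grip force at its end. Input that does not fit is refused with a message, and nothing moves.
- manip.get_obs(): the state, without advancing time (a new reading comes with each control period).
- manip.snapshot(name): name is "scene" or "top" or "wrist"; returns the picture (400x640x3 uint8, blue, green, red); there is no depth.
- manip.get_calibration(name): a dict with "vertical_fov" (degrees; the focal length in pixels is half the picture's height over the tangent of half this angle, whatever the lens; pixels are square), "cx", "cy" (the principal point, pixels), "R" (3x3) and "t" (3): a world point X has camera coordinates R X + t. Camera axes: x right, y down, z forward; pixel columns grow to the right and rows downward; lengths in m; the calibration is good to about 2 mm. The wrist camera is an equidistant fisheye: a pixel r from the principal point sees the ray r / f radians off the axis. A picture is of the moment at which its call begins: read the wrist's pose just before it. get_calibration takes no time and is no camera call; for the wrist camera it gives the pose at the moment of the call.
- manip.finish_job(): hands the job in; it is judged then, once.
The state is a dict: "clock": time; "joint_positions": joint angles; "dq": joint speeds; "tau": joint torques, N m; "tool_pos": TCP position; "eef_rot": TCP orientation; "contact_force": force on the tool from outside, world axes, zero at the start; "wrist_torque": the same for the moment, N m; "grip_width": opening from 0.0 (shut) to 1.0 (fully open); "grasp_force": force on a finger pad.
Only numpy, scipy, OpenCV 4.12 (cv2) and the standard library are available. Lean on these libraries where they do the work, as an engineer would, in place of code of your own. Each camera call takes 0.05 s, during which the arm holds its last target. There are 200 camera calls.

## Working session

There is one attempt and no reset: what is moved stays moved. The work goes in short steps, Python scripts to look and compute and a shell command to move; the robot and the scene stay as the last step left them, time stands still between calls to the robot, and variables do not carry over. Pictures are saved under pics/ and viewed, at most 10 in all, crops included, and the job is handed in when it is done.

```bash
ls; mkdir -p pics; python3 - <<'E'
from cell import manip
import cv2
for n in ("scene","top"):
    cv2.imwrite(f"pics/{n}0.png",manip.snapshot(n)); 
    c=manip.get_calibration(n);print(n,c)
print(manip.get_obs(), manip.grip_depth)
E
```

```text
cell.py
pics
shift.py
scene {'vertical_fov': 45.93770285902511, 'cx': 318.22223983680215, 'cy': 199.1491102155267, 'R': array([[-0.10922548,  0.99398574, -0.00788259],
       [ 0.79046549,  0.08204781, -0.60698638],
       [-0.60268906, -0.0725293 , -0.79467314]]), 't': array([ 0.08577099, -0.43772659,  2.0201778 ])}
top {'vertical_fov': 55.632782368199656, 'cx': 313.8227952753383, 'cy': 196.59528923517496, 'R': array([[ 0.05949281, -0.99822814, -0.00108609],
       [-0.97740133, -0.05803041, -0.20327103],
       [ 0.20284783,  0.01315471, -0.97912191]]), 't': array([-0.03278423,  0.61308265,  0.95431259])}
{'clock': 0.1, 'joint_positions': array([ 1.08068572e+00,  1.81477045e-01,  1.60793694e+00,  3.56470960e-05,
        1.35382320e+00, -2.06341572e-01]), 'dq': array([-9.61540073e-04, -4.77593920e-04, -4.37877961e-03, -4.57488400e-04,
        4.58639564e-04,  1.81542577e-05]), 'tau': array([ 3.92447173e-04, -4.45877373e+01, -3.52232766e+01, -2.72376710e-04,
        4.23400270e-03,  7.23786258e-07]), 'tool_pos': array([0.16073296, 0.55153975, 0.23045449]), 'eef_rot': array([-4.44177165e-01, -3.10943309e+00,  2.40906424e-03]), 'contact_force': array([ 0.25599035, -0.23082579,  0.1465118 ]), 'wrist_torque': array([ 0.01677877, -0.00835337,  0.05493149]), 'grasp_force': 0.0, 'grip_width': 0.9970178649086752} 0.0187
```
View pics/scene0.png

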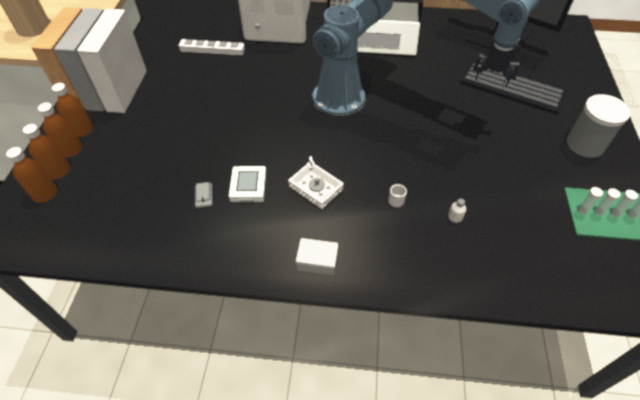

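View pics/top0.png

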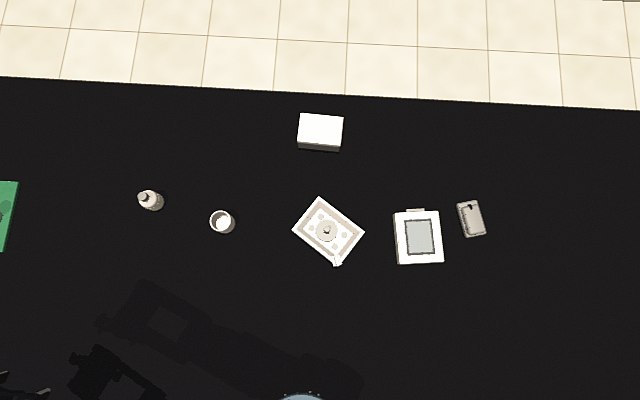

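The scene view shows the reader at about (247,184), the stack with the cover at (316,185), the jar at (398,195) and the bottle at (457,210). In the top view the stack is at (328,231), with its ear at (337,262). The jar is at (222,222) and the reader at (418,237). I'll enlarge both views.

```bash
python3 - <<'E'
import cv2,numpy as np
a=cv2.imread("pics/top0.png")[185:285,195:455]; b=cv2.imread("pics/scene0.png")[145:240,180:440]
f=lambda i:cv2.resize(i,None,fx=3,fy=3,interpolation=cv2.INTER_CUBIC)
cv2.imwrite("pics/m1.png",np.vstack([f(a),f(b)]))
E
```

View pics/m1.png

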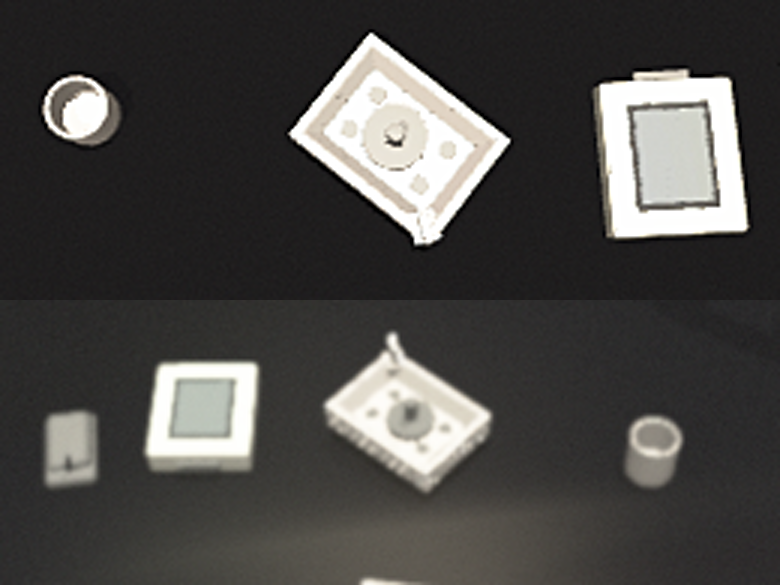

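The top half of the montage shows the rim corners at (372,34), (290,133) and (510,141), the knob at (398,131), the jar mouth at (77,108) and the window centre at (673,157). The lower half shows the rim corners at (325,405), (490,418) and (427,490), the ear tip at (391,338), the knob top at (409,405), the jar mouth at (654,437) and the window at (203,408).

```bash
cat > h.py <<'E'
import cv2,numpy as np
from cell import manip
from scipy.spatial.transform import Rotation as Ro
from scipy.optimize import least_squares
def ray(c,uv,fish=False):
    f=200/np.tan(np.radians(c["vertical_fov"]/2)); p=np.array([uv[0]-c["cx"],uv[1]-c["cy"]])/f
    if fish:
        r=np.hypot(*p); d=np.r_[np.sin(r)*p/max(r,1e-9),np.cos(r)]
    else: d=np.r_[p,1]/np.linalg.norm(np.r_[p,1])
    R=np.array(c["R"]); return -R.T@np.array(c["t"]), R.T@d
def at_z(c,uv,z,fish=False):
    o,d=ray(c,uv,fish); return o+d*(z-o[2])/d[2]
def tri(rays):
    A=sum(np.eye(3)-np.outer(d,d) for o,d in rays); b=sum((np.eye(3)-np.outer(d,d))@o for o,d in rays)
    X=np.linalg.solve(A,b); return X, [np.linalg.norm((np.eye(3)-np.outer(d,d))@(X-o)) for o,d in rays]
E
python3 - <<'E'
from h import *
np.set_printoptions(precision=4,suppress=True)
ct,cs=manip.get_calibration("top"),manip.get_calibration("scene")
T=lambda u,v:(195+(u-1)/3,185+(v-1)/3); S=lambda u,v:(180+(u-1)/3,145+(v-301)/3)
P=dict(c_top=((372,34),(427,490),.081),c_left=((290,133),(490,418),.081),c_right=((510,141),(325,405),.081),
 ear=((428,208),(391,337),.109),knob=((398,130),(409,405),.090),disc=((395,137),(409,420),.05),jar=((77,108),(654,437),.06),win=((673,157),(203,408),.036))
for k,(a,b,z) in P.items():
    X,e=tri([ray(ct,T(*a)),ray(cs,S(*b))]); print(k,X,np.round(e,4), at_z(ct,T(*a),z)[:2],at_z(cs,S(*b),z)[:2])
w=[at_z(ct,T(*p),.036) for p in((628,105),(708,102),(718,207),(638,212))]
print(np.array(w))
E
```

```text
c_top [ 0.6215 -0.0069  0.0374] [0.0023 0.0023] [ 0.6126 -0.0092] [ 0.6532 -0.0013]
c_left [0.524  0.0586 0.0567] [0.0005 0.0005] [0.5212 0.0565] [0.5438 0.0599]
c_right [ 0.5279 -0.1354  0.0613] [0.0004 0.0004] [ 0.5256 -0.1333] [ 0.5441 -0.1314]
ear [ 0.4623 -0.0635  0.1157] [0.0001 0.0001] [ 0.4626 -0.0638] [ 0.4562 -0.0645]
knob [ 0.5299 -0.0359  0.0759] [0.0007 0.0007] [ 0.5282 -0.0362] [ 0.5415 -0.0338]
disc [ 0.5274 -0.0355  0.0452] [0.0004 0.0004] [ 0.5268 -0.035 ] [ 0.5313 -0.0354]
jar [0.5347 0.2488 0.0589] [0.0007 0.0007] [0.5346 0.2478] [0.5354 0.2494]
win [ 0.5255 -0.2854  0.0343] [0.0007 0.0007] [ 0.5253 -0.2856] [ 0.5269 -0.2842]
[[ 0.5701 -0.2447  0.036 ]
 [ 0.5771 -0.3171  0.036 ]
 [ 0.4831 -0.3257  0.036 ]
 [ 0.4745 -0.2547  0.036 ]]
```

```bash
cat >> h.py <<'E'
np.set_printoptions(precision=4,suppress=True)
def go(x,y,z,yaw=None):
    "tool-axes shift to a world TCP position; yaw = world angle of tool x (deg), mod 180"
    o=manip.get_obs(); R=Ro.from_rotvec(o["eef_rot"]).as_matrix(); d=np.array([x,y,z])-o["tool_pos"]
    cur=np.degrees(np.arctan2(R[1,0],R[0,0])); print("t",o["clock"],"tcp",o["tool_pos"],"yaw",cur,"q",o["joint_positions"],"tilt",R[:,2])
    print("shift at present yaw",R.T@d)
    if yaw is not None:
        t=-((yaw-cur+90)%180-90); print("turn(tool z) rad",np.radians(t)); 
        R2=R@Ro.from_euler("z",t,degrees=True).as_matrix(); print("shift after turn",R2.T@d, "q6",o["joint_positions"][5])
def wrist(name):
    c=manip.get_calibration("wrist"); im=manip.snapshot("wrist"); cv2.imwrite(f"pics/{name}.png",im); np.save(f"pics/{name}.npy",c,allow_pickle=True); print("cam",-np.array(c["R"]).T@c["t"]); return c,im
E
python3 - <<'E'
from h import *
ct=manip.get_calibration("top"); T=lambda u,v:(195+(u-1)/3,185+(v-1)/3)
p=np.array([at_z(ct,T(*a),.061)[:2] for a in((372,34),(290,133),(510,141))]); print(p,np.linalg.norm(p[1]-p[0]),np.linalg.norm(p[2]-p[0]),"centre",(p[1]+p[2])/2)
print("yaw",np.degrees(np.arctan2(*(p[0]-p[2])[::-1])),np.degrees(np.arctan2(*(p[1]-p[0])[::-1]))-90)
go(.5348,.249,.23,18)
go(.5275,-.036,.2,18)
E
```

```text
[[ 0.6168 -0.0092]
 [ 0.5235  0.0578]
 [ 0.528  -0.1358]] 0.11480689468196621 0.15461473302833786 centre [ 0.5258 -0.039 ]
yaw 54.96025973823683 54.28363503044716
t 0.1 tcp [0.1607 0.5515 0.2305] yaw 163.74077367393545 q [ 1.0807  0.1815  1.6079  0.      1.3538 -0.2063] tilt [-0.0008 -0.0014 -1.    ]
shift at present yaw [-0.4438 -0.1857  0.0006]
turn(tool z) rad -0.5979362985757468
shift after turn [-0.2623 -0.4033  0.0006] q6 -0.20634157216536125
t 0.1 tcp [0.1607 0.5515 0.2305] yaw 163.74077367393545 q [ 1.0807  0.1815  1.6079  0.      1.3538 -0.2063] tilt [-0.0008 -0.0014 -1.    ]
shift at present yaw [-0.5166 -0.4613  0.031 ]
turn(tool z) rad -0.5979362985757468
shift after turn [-0.1673 -0.6721  0.031 ] q6 -0.20634157216536125
```

Careful with the scale: shifts go in shares of 50 mm and turns go in units of 0.1 rad. That gives: -0.042 m is -0.84, -0.04 m is -0.8, -0.15 rad is -1.5.

```bash
echo '[[0.4, -0.84, -0.44, 0, -1.5], [0.4, -0.74, -0.6, 0, -1.5], [0.4, -0.64, -0.72, 0, -1.5], [0.4, -0.56, -0.8, 0, -1.48], [0.4, -0.52, -0.8, 0, 0]]' | python3 shift.py; python3 -c "
from h import *
go(.5348,.249,.23,18);go(.5275,-.036,.2,18)"
```

```text
clock: 0.6
tool_pos: [0.3181, 0.3907, 0.2311]
eef_rot: [0.422, -3.112, 0.0]
contact_force: [0.5, 0.1, -0.1]
grip_width: 0.398
grasp_force: 0.0
t 0.6 tcp [0.3181 0.3907 0.2311] yaw -164.5398993237017 q [ 0.6514  0.0207  1.7822  0.0002  1.3394 -1.1892] tilt [-0.0007 -0.0003 -1.    ]
shift at present yaw [-0.1711 -0.1944  0.001 ]
turn(tool z) rad -0.04432960586777124
shift after turn [-0.1623 -0.2018  0.001 ] q6 -1.189238646728932
t 0.6 tcp [0.3181 0.3907 0.2311] yaw -164.5398993237017 q [ 0.6514  0.0207  1.7822  0.0002  1.3394 -1.1892] tilt [-0.0007 -0.0003 -1.    ]
shift at present yaw [-0.0881 -0.4671  0.031 ]
turn(tool z) rad -0.04432960586777124
shift after turn [-0.0673 -0.4706  0.031 ] q6 -1.189238646728932
```

Converted, -0.009 m is -0.18, -0.047 m is -0.94, -0.044 rad is -0.44.

```bash
echo '[[0.4, -0.18, -0.94, 0.06, -0.44], [0.4, -0.14, -0.94, 0.06, 0], [0.4, -0.14, -0.94, 0.06, 0], [0.4, -0.14, -0.94, 0.06, 0], [0.4, 0, 0, 0, 0]]' | python3 shift.py; python3 -c "
from h import *
wrist('w1')
go(.5275,-.036,.2,18)"
```

```text
clock: 1.1
tool_pos: [0.4038, 0.2167, 0.2189]
eef_rot: [0.473, -3.105, 0.003]
contact_force: [0.3, 0.5, 0.1]
grip_width: 0.398
grasp_force: 0.0
cam [0.3232 0.1905 0.3623]
t 1.15 tcp [0.4027 0.2189 0.219 ] yaw -162.61734998374342 q [ 0.2381 -0.0756  1.9013 -0.0002  1.3167 -1.6361] tilt [-0.0008 -0.0004 -1.    ]
shift at present yaw [-0.043  -0.2805  0.019 ]
turn(tool z) rad -0.010774789853456705
shift after turn [-0.04  -0.281  0.019] q6 -1.6360525374266162
```

View pics/w1.png

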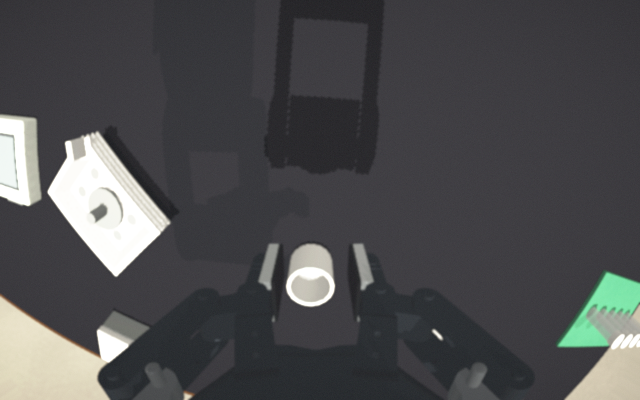

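The wrist view shows the jar mouth centred at about (310,286), the stack at the left with the knob top at (95,214), and the ear top at about (77,147). I'll check the jar against this and move over the stack.

```bash
python3 -c "
from h import *
c=np.load('pics/w1.npy',allow_pickle=True).item()
ct=manip.get_calibration('top')
print(at_z(c,(310.5,286),.06,True),at_z(c,(95,214),.08,True),at_z(c,(77,147),.089,True))
print(tri([ray(c,(310.5,286),True),ray(ct,(195+76/3,185+107/3))]))
"; echo '[[0.4, -0.12, -0.94, 0, -0.1], [0.4, -0.14, -0.94, 0, 0], [0.4, -0.14, -0.94, 0, 0], [0.4, -0.14, -0.94, 0, 0], [0.4, -0.14, -0.94, 0, 0]]' | python3 shift.py;echo '[[0.4, -0.12, -0.9, 0, 0], [0.4, 0, 0, 0, 0]]' | python3 shift.py; python3 -c "
from h import *
wrist('w2')
go(.5275,-.036,.2,18)"
```

```text
[0.5348 0.2495 0.06  ] [ 0.5192 -0.0272  0.08  ] [ 0.4391 -0.0525  0.089 ]
(array([0.5348, 0.2488, 0.0596]), [np.float64(0.0008383747650289374), np.float64(0.0008383747650289136)])
clock: 1.65
tool_pos: [0.5079, 0.0086, 0.2193]
eef_rot: [-0.502, 3.101, 0.001]
contact_force: [1.0, 0.0, -0.3]
grip_width: 0.402
grasp_force: 0.0
clock: 1.85
tool_pos: [0.5291, -0.0353, 0.2193]
eef_rot: [-0.494, 3.102, -0.002]
contact_force: [0.2, 0.7, 0.4]
grip_width: 0.404
grasp_force: 0.0
cam [ 0.4488 -0.0627  0.3626]
t 1.9 tcp [ 0.5279 -0.0329  0.2189] yaw -161.84659813106748 q [-0.2871  0.0898  1.7349  0.0003  1.3177 -2.1748] tilt [-0.0007  0.0005 -1.    ]
shift at present yaw [ 0.0013 -0.0028  0.0189]
turn(tool z) rad 0.0026773676915852625
shift after turn [ 0.0013 -0.0028  0.0189] q6 -2.1748173803272457
```

View pics/w2.png

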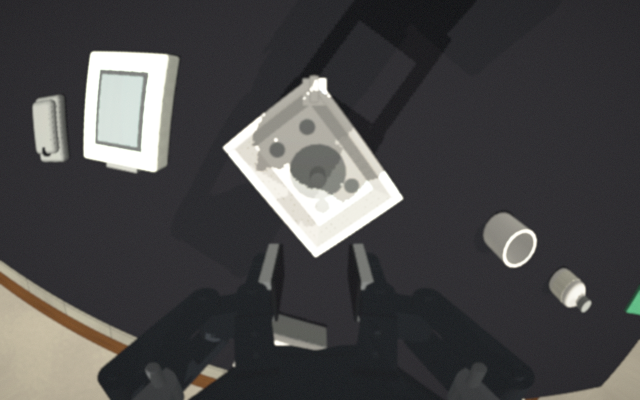

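The wrist view from above the stack shows the knob top at (317,178), the rim corners at (224,148), (402,198) and (316,256), the ear at about (317,85) and the jar mouth at (517,247). I'll triangulate across the views.

```bash
python3 -c "
from h import *
c1=np.load('pics/w1.npy',allow_pickle=True).item();c2=np.load('pics/w2.npy',allow_pickle=True).item()
ct=manip.get_calibration('top'); T=lambda u,v:(195+(u-1)/3,185+(v-1)/3)
W=lambda c,*p:ray(c,p,True)
for n,a,b,t,z in (('knob',(95,214),(317,178),(398,130),.08),('far',(117,276),(316,256),(372,34),.061),('left(+x+y)',(168,220),(402,198),(290,133),.061),('(-x-y)',(49,191),(224,148),(510,141),.061),('ear',(77,143),(317,79),(428,238),.089),('disc',(105,208),(318,166),(395,137),.05)):
  r=[W(c1,*a),W(c2,*b),ray(ct,T(*t))]
  X,e=tri(r);print(n,X,np.round(e,4),'w2@z',at_z(c2,b,z,True)[:2],'top@z',at_z(ct,T(*t),z)[:2])
print('jar w2',at_z(c2,(517,247),.06,True))
print('win w2',np.mean([at_z(c2,p,.036,True) for p in((101,70),(146,73),(143,150),(96,147))],0))
"
```

```text
knob [ 0.5296 -0.0365  0.0672] [0.0015 0.0012 0.0015] w2@z [ 0.5259 -0.0365] top@z [ 0.5295 -0.0365]
far [ 0.6179 -0.0077  0.0607] [0.0017 0.0003 0.0019] w2@z [ 0.6177 -0.0075] top@z [ 0.6168 -0.0092]
left(+x+y) [0.5236 0.0607 0.0407] [0.0076 0.0066 0.0028] w2@z [0.5236 0.0579] top@z [0.5235 0.0578]
(-x-y) [ 0.5291 -0.1355  0.0592] [0.0002 0.0012 0.0011] w2@z [ 0.5297 -0.1345] top@z [ 0.528  -0.1358]
ear [ 0.4391 -0.0658  0.0754] [0.0012 0.0014 0.0011] w2@z [ 0.4384 -0.0652] top@z [ 0.4389 -0.0661]
disc [ 0.5257 -0.0355  0.0462] [0.0017 0.0034 0.0016] w2@z [ 0.5215 -0.0368] top@z [ 0.5268 -0.035 ]
jar w2 [0.5357 0.2437 0.06  ]
win w2 [ 0.528  -0.2851  0.036 ]
```

Converted, 0.04 m is 0.8, -0.003 m is -0.06.

```bash
echo '[[0.4, 0.03, -0.06, 0.9, 0], [0.4, 0, 0, 0.9, 0], [0.4, 0, 0, 0.8, 0], [0.4, 0, 0, 0.4, 0], [0.4, 0, 0, 0, 0]]' | python3 shift.py; python3 -c "
from h import *
go(.5275,-.0365,.056,18)"
```

```text
clock: 2.4
tool_pos: [0.5232, -0.0323, 0.0659]
eef_rot: [0.502, -3.094, -0.006]
contact_force: [0.1, 0.8, -0.1]
grip_width: 0.402
grasp_force: 0.0
t 2.4 tcp [ 0.5232 -0.0323  0.0659] yaw -161.5835873001402 q [-0.2886  0.29    1.8478  0.0006  1.0118 -2.1811] tilt [-0.0076  0.0027 -1.    ]
shift at present yaw [-0.0028 -0.0054  0.0099]
turn(tool z) rad 0.007267772659672279
shift after turn [-0.0028 -0.0053  0.0099] q6 -2.181111822403519
```

```bash
echo '[[0.4, 0, -0.06, 0, 0], [0.4, 0, 0, 0, 0], [0.4, 0, 0, 0, 0]]' | python3 shift.py; python3 -c "
from h import *
go(.5275,-.0365,.056,18)"
```

```text
clock: 2.7
tool_pos: [0.529, -0.0384, 0.0713]
eef_rot: [-0.499, 3.099, -0.002]
contact_force: [0.9, 0.0, 0.6]
grip_width: 0.404
grasp_force: 0.0
t 2.7 tcp [ 0.529  -0.0384  0.0713] yaw -161.69344828844893 q [-0.2965  0.2863  1.8391  0.0001  1.0129 -2.1869] tilt [ 0.0033 -0.0009 -1.    ]
shift at present yaw [0.0009 0.0023 0.0153]
turn(tool z) rad 0.005350336694189536
shift after turn [0.0009 0.0023 0.0153] q6 -2.1868621437912212
```

Converted, 0.008 m is 0.16, 0.006 m is 0.12.

```bash
echo '[[0.4, 0.02, 0.04, 0.16, 0], [0.4, 0, 0, 0.12, 0], [0.4, 0, 0, 0, 0], [0.4, 0, 0, 0, 0]]' | python3 shift.py; python3 -c "
from h import *
go(.5275,-.0365,.056,18)"; echo '[[0.0, 0, 0, 0, 0], [0.0, 0, 0, 0, 0], [0.0, 0, 0, 0, 0], [0.0, 0, 0, 0, 0], [0.0, 0, 0, 0, 0]]' | python3 shift.py 30
```

```text
clock: 3.1
tool_pos: [0.5257, -0.0368, 0.055]
eef_rot: [0.499, -3.101, -0.001]
contact_force: [0.2, 0.1, 0.5]
grip_width: 0.402
grasp_force: 0.0
t 3.1 tcp [ 0.5257 -0.0368  0.055 ] yaw -161.7251031393255 q [-0.2953  0.3098  1.8498  0.      0.9829 -2.185 ] tilt [-0.0008  0.0003 -1.    ]
shift at present yaw [-0.0017 -0.0003 -0.001 ]
turn(tool z) rad 0.004797855322166434
shift after turn [-0.0018 -0.0003 -0.001 ] q6 -2.1850217839748223
clock: 3.6
tool_pos: [0.5263, -0.0369, 0.0556]
eef_rot: [-0.499, 3.101, -0.0]
contact_force: [-0.3, -0.3, 0.7]
grip_width: 0.172
grasp_force: 29.2
```

Converted, -0.04 m is -0.8, -0.025 m is -0.5.

```bash
echo '[[0.0, 0, 0, -0.2, 0], [0.0, 0, 0, -0.5, 0], [0.0, 0, 0, -0.8, 0], [0.0, 0, 0, -0.5, 0], [0.0, 0, 0, 0, 0]]' | python3 shift.py; python3 -c "
from h import *
go(.5348,.249,.15)"
```

```text
clock: 4.1
tool_pos: [0.5289, -0.0375, 0.1604]
eef_rot: [-0.498, 3.094, -0.006]
contact_force: [0.4, -0.1, 0.3]
grip_width: 0.177
grasp_force: 29.3
t 4.1 tcp [ 0.5289 -0.0375  0.1604] yaw -161.70350140598637 q [-0.2949  0.1523  1.7919  0.0001  1.189  -2.1851] tilt [ 0.008  -0.0024 -1.    ]
shift at present yaw [-0.0955  0.2703  0.0097]
```

```bash
echo '[[0.0, -0.16, 0.4, 0, 0], [0.0, -0.28, 0.8, 0, 0], [0.0, -0.28, 0.8, 0, 0], [0.0, -0.28, 0.8, 0, 0], [0.0, -0.28, 0.8, 0, 0]]' | python3 shift.py;echo '[[0.0, -0.28, 0.8, 0, 0], [0.0, -0.22, 0.6, 0, 0], [0.0, -0.12, 0.4, 0, 0], [0.0, 0, 0, 0, 0], [0.0, 0, 0, 0, 0]]' | python3 shift.py; python3 -c "
from h import *
go(.5348,.249,.11)"
```

```text
clock: 4.6
tool_pos: [0.5295, 0.1557, 0.1546]
eef_rot: [0.498, -3.1, -0.0]
contact_force: [-0.4, -0.2, 0.1]
grip_width: 0.177
grasp_force: 29.3
clock: 5.1
tool_pos: [0.5308, 0.2493, 0.1545]
eef_rot: [0.501, -3.1, 0.001]
contact_force: [-0.4, 0.2, -1.3]
grip_width: 0.169
grasp_force: 29.4
t 5.1 tcp [0.5308 0.2493 0.1545] yaw -161.64669917573917 q [ 0.237   0.2851  1.6441 -0.0005  1.2142 -1.6539] tilt [-0.0017 -0.0009 -1.    ]
shift at present yaw [-0.0038 -0.0015  0.0445]
```

```bash
echo '[[0.0, -0.06, -0.01, 0.5, 0], [0.0, 0, 0, 0.5, 0], [0.0, 0, 0, 0.16, 0], [0.0, 0, 0, 0, 0], [0.0, 0, 0, 0, 0]]' | python3 shift.py; python3 -c "
from h import *
go(.5336,.249,.0706)
c,im=wrist('w3')
s=manip.snapshot('scene')[175:215,370:430];t=manip.snapshot('top')[195:250,190:260]
a=cv2.resize(im[190:350,200:440],(800,533));b=cv2.resize(s,(400,267));d=cv2.resize(t,(400,314))
cv2.imwrite('pics/w3b.png',cv2.resize(im[180:360,200:440],(800,600),interpolation=cv2.INTER_CUBIC))
cv2.imwrite('pics/st3.png',np.hstack([cv2.resize(s,(396,264),interpolation=2),cv2.resize(t,(400,264),interpolation=2)]))
"
```

```text
clock: 5.6
tool_pos: [0.5352, 0.2493, 0.0982]
eef_rot: [-0.498, 3.101, -0.0]
contact_force: [-0.1, 0.1, -1.2]
grip_width: 0.173
grasp_force: 29.4
t 5.6 tcp [0.5352 0.2493 0.0982] yaw -161.76359618590098 q [ 0.2351  0.3636  1.6692 -0.0001  1.108  -1.654 ] tilt [ 0.0008  0.0001 -1.    ]
shift at present yaw [0.0016 0.0002 0.0276]
cam [0.455  0.2216 0.2415]
```

View pics/w3b.png

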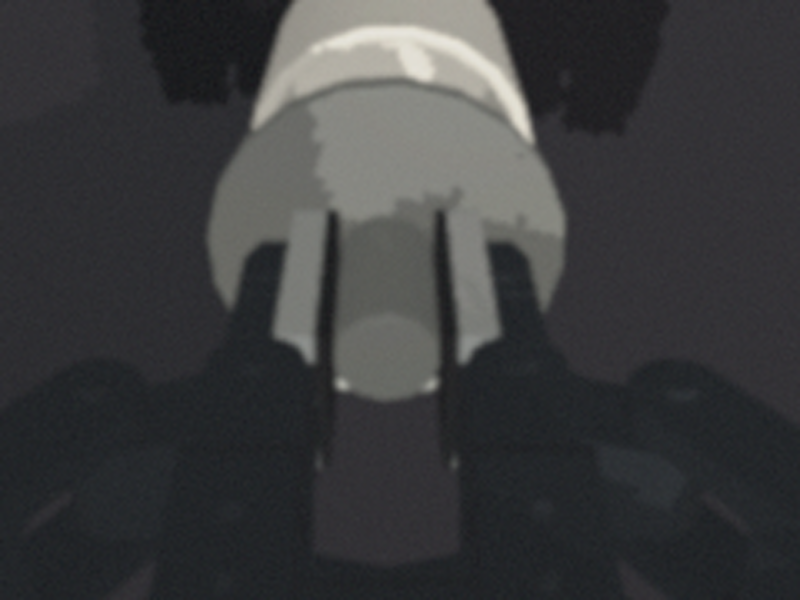

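The cover is held upright by its knob. The disc centre is at about (387,235) in the crop, and the jar rim (edges at 255 and 530, upper edge at (393,28)) is nearly in line below it.

```bash
python3 -c "
from h import *
c=np.load('pics/w3.npy',allow_pickle=True).item()
q=lambda u,v:(200+u/3.3333,180+v/3.3333)
o=manip.get_obs();R=Ro.from_rotvec(o['eef_rot']).as_matrix();ux=-R[:2,0]
k=at_z(c,q(387,78),.0926,True);print('disc near edge->centre',k[:2]+.03*ux, 'dir',ux)
for z in(.0926,):print('disc L,R',at_z(c,q(208,235),z,True),at_z(c,q(566,235),z,True))
print('knob top',at_z(c,q(387,357),.1226,True))
k=at_z(c,q(393,27),.06,True);print('jar near edge->centre',k[:2]+.028*ux)
print('tcp',o['tool_pos'])
"
```

```text
disc near edge->centre [0.5371 0.2489] dir [0.9496 0.3135]
disc L,R [0.5446 0.2199 0.0926] [0.5259 0.2766 0.0926]
knob top [0.5378 0.2491 0.1226]
jar near edge->centre [0.537  0.2501]
tcp [0.5356 0.2499 0.0989]
```

Converted, 0.012 m is 0.24, 0.008 m is 0.16.

```bash
echo '[[0.0, 0.01, 0.02, 0.24, 0], [0.0, 0, 0, 0.16, 0], [0.0, 0, 0, 0.06, 0], [0.0, 0, 0, 0, 0], [0.0, 0, 0, 0, 0]]' | python3 shift.py; echo '[[0.0, 0, 0, 0.02, 0], [0.0, 0, 0, 0.02, 0], [0.0, 0, 0, 0.02, 0], [0.0, 0, 0, 0, 0], [0.0, 0, 0, 0, 0]]' | python3 shift.py
```

```text
clock: 6.25
tool_pos: [0.5338, 0.2506, 0.0742]
eef_rot: [0.499, -3.101, 0.0]
contact_force: [-0.1, 0.3, -0.3]
grip_width: 0.176
grasp_force: 29.4
clock: 6.75
tool_pos: [0.5338, 0.2506, 0.0714]
eef_rot: [0.499, -3.102, -0.0]
contact_force: [0.3, 0.4, -0.7]
grip_width: 0.171
grasp_force: 29.4
```

Converted, 0.001 m is 0.02.

```bash
echo '[[0.0, 0, 0, 0.02, 0], [0.0, 0, 0, 0, 0], [0.0, 0, 0, 0, 0]]' | python3 shift.py; echo '[[0.0, 0, 0, 0.02, 0], [0.0, 0, 0, 0, 0], [0.0, 0, 0, 0, 0]]' | python3 shift.py
```

```text
clock: 7.05
tool_pos: [0.534, 0.2507, 0.0706]
eef_rot: [-0.499, 3.101, 0.0]
contact_force: [-0.3, 0.3, 0.9]
grip_width: 0.173
grasp_force: 29.5
clock: 7.35
tool_pos: [0.5341, 0.2507, 0.0705]
eef_rot: [-0.499, 3.101, -0.0]
contact_force: [-2.7, -0.5, 8.8]
grip_width: 0.173
grasp_force: 30.2
```

Contact came at exactly the seated height. I'll relieve the push and let go.

Converted, -0.0008 m is -0.016.

```bash
echo '[[0.0, 0, 0, -0.016, 0], [0.4, 0, 0, 0, 0], [0.4, 0, 0, 0, 0], [0.4, 0, 0, 0, 0], [0.4, 0, 0, 0, 0]]' | python3 shift.py; echo '[[0.4, 0, 0, -0.4, 0], [0.4, 0, 0, -0.9, 0], [0.4, 0, 0, -0.9, 0], [0.4, 0.6, 0, -0.6, 0], [0.4, 0, 0, 0, 0]]' | python3 shift.py;python3 -c "
from h import *
c,im=wrist('w4')
s=manip.snapshot('scene')[175:215,370:430]
cv2.imwrite('pics/w4b.png',np.hstack([cv2.resize(im[100:340,200:440],(400,400),interpolation=2),cv2.resize(s,(400,400),interpolation=2)]))
go(.4472,-.0644,.2,18)
"
```

```text
clock: 7.85
tool_pos: [0.5337, 0.2506, 0.0699]
eef_rot: [0.499, -3.101, 0.0]
contact_force: [0.4, -0.1, 0.2]
grip_width: 0.4
grasp_force: 0.0
clock: 8.35
tool_pos: [0.5061, 0.2416, 0.2157]
eef_rot: [-0.499, 3.094, 0.001]
contact_force: [0.7, -0.2, -0.0]
grip_width: 0.401
grasp_force: 0.0
cam [0.425  0.2135 0.3584]
t 8.45 tcp [0.5055 0.2413 0.2111] yaw -161.71456277100813 q [ 0.2334  0.1652  1.6673 -0.      1.307  -1.6565] tilt [ 0.0021  0.0005 -1.    ]
shift at present yaw [ 0.1513 -0.272   0.0108]
turn(tool z) rad 0.004981819453677593
shift after turn [ 0.1499 -0.2727  0.0108] q6 -1.6564866982762176
```

View pics/w4b.png

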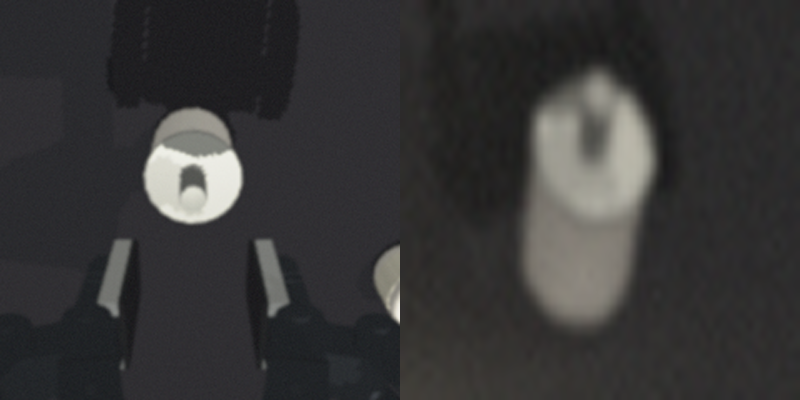

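The cover sits seated and level on the jar, with the disc centred over it in both views (wrist crop disc at about (193,180)). On to the ear.

Converted, -0.039 m is -0.78, 0.021 m is 0.42, -0.009 rad is -0.09.

```bash
echo '[[0.4, 0.42, -0.78, 0, 0.05], [0.4, 0.42, -0.78, 0, -0.09], [0.4, 0.42, -0.78, 0, 0], [0.4, 0.42, -0.78, 0, 0], [0.4, 0.42, -0.78, 0, 0]]' | python3 shift.py;echo '[[0.4, 0.42, -0.78, 0, 0], [0.4, 0.42, -0.74, 0, 0], [0.4, 0, 0, 0, 0], [0.4, 0, 0, 0, 0]]' | python3 shift.py; python3 -c "
from h import *
c,im=wrist('w5')
go(.4472,-.0644,.2,18.5)
cv2.imwrite('pics/w5b.png',cv2.resize(im[100:340,160:480],(800,600),interpolation=2))
"
```

```text
clock: 8.95
tool_pos: [0.466, 0.0216, 0.2084]
eef_rot: [0.505, -3.098, -0.002]
contact_force: [0.8, -0.3, 0.5]
grip_width: 0.404
grasp_force: 0.0
clock: 9.35
tool_pos: [0.4509, -0.063, 0.2087]
eef_rot: [0.5, -3.099, -0.003]
contact_force: [0.1, 0.3, 0.3]
grip_width: 0.397
grasp_force: 0.0
cam [ 0.3712 -0.0911  0.3523]
t 9.4 tcp [ 0.451  -0.0621  0.2089] yaw -161.55182229364664 q [-0.3989 -0.071   1.9182  0.0005  1.2969 -2.2918] tilt [-0.0021  0.0014 -1.    ]
shift at present yaw [ 0.0044 -0.001   0.0089]
turn(tool z) rad -0.0009044696500691591
shift after turn [ 0.0044 -0.001   0.0089] q6 -2.2917598959841445
```

View pics/w5b.png

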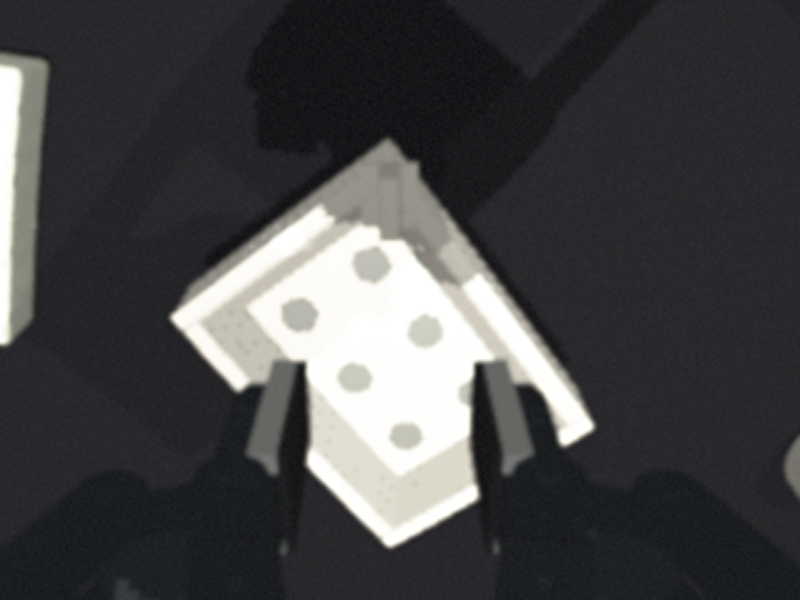

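The tray is empty. The ear's top shows as a bar from (391,178) to (391,238) in the crop, aligned with the fingers. The far corner is at (391,545), the left corner at (172,318) and the right corner at (594,427).

```bash
python3 -c "
from h import *
c=np.load('pics/w5.npy',allow_pickle=True).item()
q=lambda u,v:(160+u/2.5,100+v/2.5)
a=at_z(c,q(391,178),.089,True);b=at_z(c,q(391,238),.089,True);print(a,b,(a+b)/2,np.linalg.norm(a-b))
P=[at_z(c,q(*p),.061,True) for p in((391,546),(172,318),(594,427),(390,140))];print(np.array(P))
go(.4472,-.0644,.067,18.5)
"
```

```text
[ 0.4362 -0.0682  0.089 ] [ 0.4574 -0.0612  0.089 ] [ 0.4468 -0.0647  0.089 ] 0.022298269123201514
[[ 0.6188 -0.0073  0.061 ]
 [ 0.53   -0.1351  0.061 ]
 [ 0.5242  0.059   0.061 ]
 [ 0.4289 -0.0709  0.061 ]]
t 9.4 tcp [ 0.451  -0.0621  0.2089] yaw -161.55182229364664 q [-0.3989 -0.071   1.9182  0.0005  1.2969 -2.2918] tilt [-0.0021  0.0014 -1.    ]
shift at present yaw [ 0.0042 -0.0012  0.1419]
turn(tool z) rad -0.0009044696500691591
shift after turn [ 0.0042 -0.0012  0.1419] q6 -2.2917598959841445
```

```bash
echo '[[0.4, 0.08, -0.02, 0.6, 0], [0.4, 0, 0, 0.8, 0], [0.4, 0, 0, 0.7, 0], [0.4, 0, 0, 0.2, 0], [0.4, 0, 0, 0, 0]]' | python3 shift.py;echo '[[0.4, 0, 0, 0, 0], [0.4, 0, 0, 0, 0]]' | python3 shift.py; python3 -c "
from h import *
go(.447,-.0645,.067,18.5)
"
```

```text
clock: 9.9
tool_pos: [0.4468, -0.0629, 0.0936]
eef_rot: [0.508, -3.097, -0.004]
contact_force: [0.4, 0.2, 0.6]
grip_width: 0.399
grasp_force: 0.0
clock: 10.1
tool_pos: [0.4495, -0.0648, 0.097]
eef_rot: [-0.506, 3.098, -0.003]
contact_force: [0.6, -1.0, 0.5]
grip_width: 0.403
grasp_force: 0.0
t 10.1 tcp [ 0.4495 -0.0648  0.097 ] yaw -161.4487184154412 q [-0.4057  0.0847  2.0168  0.0001  1.0368 -2.3003] tilt [ 0.0031 -0.0013 -1.    ]
shift at present yaw [0.0023 0.0012 0.03  ]
turn(tool z) rad 0.0008950324961910822
shift after turn [0.0023 0.0012 0.03  ] q6 -2.3002601286150215
```

Converted, 0.015 m is 0.3, 0.013 m is 0.26.

```bash
echo '[[0.4, 0.04, 0.02, 0.3, 0], [0.4, 0, 0, 0.26, 0], [0.4, 0, 0, 0, 0], [0.4, 0, 0, 0, 0], [0.4, 0, 0, 0, 0]]' | python3 shift.py; python3 -c "
from h import *
go(.447,-.0645,.067,18.5)
"; echo '[[0.2, 0, 0, 0, 0], [0, 0, 0, 0, 0], [0, 0, 0, 0, 0], [0, 0, 0, 0, 0], [0, 0, 0, 0, 0]]' | python3 shift.py 20; python3 -c "
from h import *
go(.447,-.0645,.067,18.5)
"
```

```text
clock: 10.6
tool_pos: [0.4467, -0.0647, 0.0685]
eef_rot: [-0.505, 3.099, -0.002]
contact_force: [0.1, 0.5, -0.6]
grip_width: 0.399
grasp_force: 0.0
t 10.6 tcp [ 0.4467 -0.0647  0.0685] yaw -161.4868304493331 q [-0.4078  0.1327  2.0362  0.      0.9703 -2.3017] tilt [ 0.0021 -0.0009 -1.    ]
shift at present yaw [-0.0003  0.0001  0.0015]
turn(tool z) rad 0.0002298520201461482
shift after turn [-0.0003  0.0001  0.0015] q6 -2.301723554438462
clock: 11.1
tool_pos: [0.4462, -0.0645, 0.0678]
eef_rot: [-0.505, 3.1, -0.001]
contact_force: [-1.2, 0.0, 5.8]
grip_width: 0.086
grasp_force: 25.1
t 11.1 tcp [ 0.4462 -0.0645  0.0678] yaw -161.49399697540701 q [-0.4079  0.1337  2.0369 -0.      0.9701 -2.3017] tilt [ 0.0008 -0.0004 -1.    ]
shift at present yaw [-0.0008 -0.0003  0.0008]
turn(tool z) rad 0.00010477254422578396
shift after turn [-0.0008 -0.0003  0.0008] q6 -2.3016761210800056
```

Converted, -0.0045 m is -0.09, -0.0042 m is -0.084.

```bash
echo '[[0, -0.024, 0, -0.06, 0], [0, -0.04, 0, -0.09, 0], [0, -0.046, 0, -0.084, 0], [0, 0, 0, 0, 0], [0, 0, 0, 0, 0]]' | python3 shift.py; echo '[[0, -0.04, 0, -0.074, 0], [0, -0.044, 0, -0.076, 0], [0, -0.046, 0, -0.074, 0], [0, 0, 0, 0, 0], [0, 0, 0, 0, 0]]' | python3 shift.py; python3 -c "
from h import *
go(.447,-.0645,.067,18.5)
wrist('w6')
s=manip.snapshot('scene')[145:220,270:360];t=manip.snapshot('top')[185:275,280:380]
cv2.imwrite('pics/st6.png',np.hstack([cv2.resize(s,(400,333),interpolation=2),cv2.resize(t,(370,333),interpolation=2)]))
"
```

```text
clock: 11.6
tool_pos: [0.4508, -0.0624, 0.0789]
eef_rot: [0.506, -3.1, -0.0]
contact_force: [-0.6, 0.8, 0.1]
grip_width: 0.084
grasp_force: 24.0
clock: 12.1
tool_pos: [0.4579, -0.0606, 0.0907]
eef_rot: [-0.505, 3.099, -0.001]
contact_force: [0.5, -1.1, -0.4]
grip_width: 0.089
grasp_force: 24.0
t 12.1 tcp [ 0.4579 -0.0606  0.0907] yaw -161.4860273167947 q [-0.3896  0.114   2.0002  0.0004  1.0255 -2.2838] tilt [ 0.0018 -0.0004 -1.    ]
shift at present yaw [ 0.0116 -0.0002  0.0236]
turn(tool z) rad 0.00024386932727126997
shift after turn [ 0.0116 -0.0002  0.0236] q6 -2.283776670188523
cam [ 0.3777 -0.0886  0.2339]
```

View pics/st6.png

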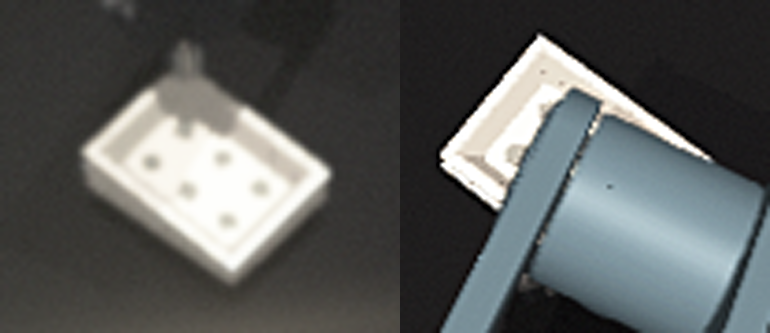

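The top tray's ear corner is rising while the far corner at (232,275) stays down, and the forces are small. I'll carry on along the arc.

```bash
echo '[[0, -0.048, 0, -0.072, 0], [0, -0.05, 0, -0.07, 0], [0, -0.05, 0, -0.07, 0], [0, 0, 0, 0, 0], [0, 0, 0, 0, 0]]' | python3 shift.py; echo '[[0, -0.054, 0, -0.068, 0], [0, -0.056, 0, -0.066, 0], [0, -0.058, 0, -0.064, 0], [0, -0.036, 0, -0.04, 0], [0, 0, 0, 0, 0]]' | python3 shift.py; python3 -c "
from h import *
go(.447,-.0645,.067,18.5)
wrist('w7')
s=manip.snapshot('scene')[145:220,270:360]
im=cv2.imread('pics/w7.png')[40:340,160:480]
cv2.imwrite('pics/st7.png',np.hstack([cv2.resize(s,(400,375),interpolation=2),cv2.resize(im,(400,375),interpolation=2)]))
"
```

```text
clock: 12.75
tool_pos: [0.4642, -0.058, 0.1008]
eef_rot: [-0.506, 3.101, -0.0]
contact_force: [0.7, -0.7, -1.8]
grip_width: 0.086
grasp_force: 23.9
clock: 13.25
tool_pos: [0.4744, -0.0549, 0.1131]
eef_rot: [-0.506, 3.1, -0.001]
contact_force: [-0.7, -0.2, -0.4]
grip_width: 0.082
grasp_force: 23.9
t 13.25 tcp [ 0.4744 -0.0549  0.1131] yaw -161.47229743159033 q [-0.3645  0.1104  1.9489 -0.      1.0813 -2.2586] tilt [ 0.0009 -0.0004 -1.    ]
shift at present yaw [ 0.029  -0.0004  0.046 ]
turn(tool z) rad 0.0004835010300076353
shift after turn [ 0.029  -0.0004  0.046 ] q6 -2.2586400894653758
cam [ 0.3943 -0.083   0.2564]
```

View pics/st7.png

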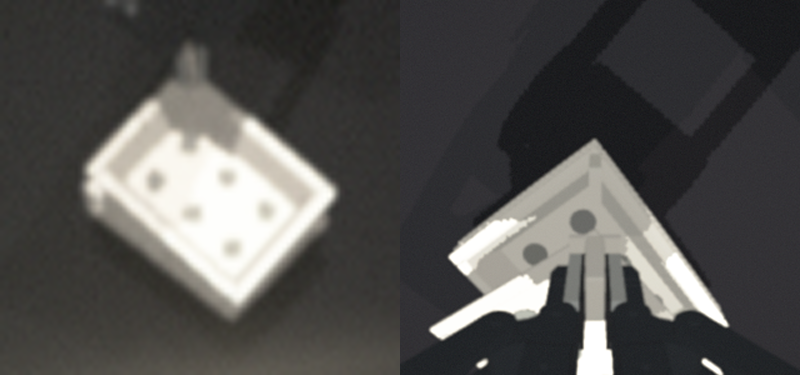

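The wrist view (right) shows the pile's own rim standing clear below the tilted tray, so the ear side is well free. I'll tighten the grip and lift off gently.

Careful with the scale: shifts go in shares of 50 mm and turns go in units of 0.1 rad. That gives: -0.007 m is -0.14, -0.005 m is -0.1.

```bash
echo '[[0, 0, 0, 0, 0], [0, 0, 0, 0, 0], [0, 0, 0, -0.06, 0], [0, 0, 0, -0.1, 0], [0, 0, 0, -0.14, 0]]' | python3 shift.py 90; echo '[[0, 0, 0, -0.2, 0], [0, 0, 0, -0.3, 0], [0, 0, 0, -0.4, 0], [0, 0, 0, -0.2, 0], [0, 0, 0, 0, 0]]' | python3 shift.py; python3 -c "
from h import *
print(np.mean([manip.get_obs()['contact_force'] for _ in range(5)],0))
go(.447,-.0645,.067,18.5)
wrist('w8')
t=manip.snapshot('scene');print(manip.get_obs()['contact_force']);s=t[135:220,265:367]
im=cv2.imread('pics/w8.png')[40:340,160:480]
cv2.imwrite('pics/st8.png',np.hstack([cv2.resize(s,(400,333),interpolation=2),cv2.resize(im,(355,333),interpolation=2)]))
"
```

```text
clock: 13.85
tool_pos: [0.4736, -0.0548, 0.1279]
eef_rot: [0.505, -3.1, -0.0]
contact_force: [-0.1, -0.5, 0.2]
grip_width: 0.071
grasp_force: 91.5
clock: 14.35
tool_pos: [0.4751, -0.0553, 0.1847]
eef_rot: [-0.505, 3.097, -0.003]
contact_force: [0.4, -0.6, -0.5]
grip_width: 0.069
grasp_force: 91.6
[ 0.3654 -0.56   -0.534 ]
t 14.35 tcp [ 0.4751 -0.0553  0.1847] yaw -161.48208081386184 q [-0.3648  0.0077  1.8939 -0.      1.2358 -2.2588] tilt [ 0.004  -0.0015 -1.    ]
shift at present yaw [0.0299 0.0005 0.1176]
turn(tool z) rad 0.00031274879738858876
shift after turn [0.0299 0.0005 0.1176] q6 -2.2587517736379903
cam [ 0.3946 -0.0832  0.3278]
[ 0.1643 -0.3124 -1.1368]
```

View pics/st8.png

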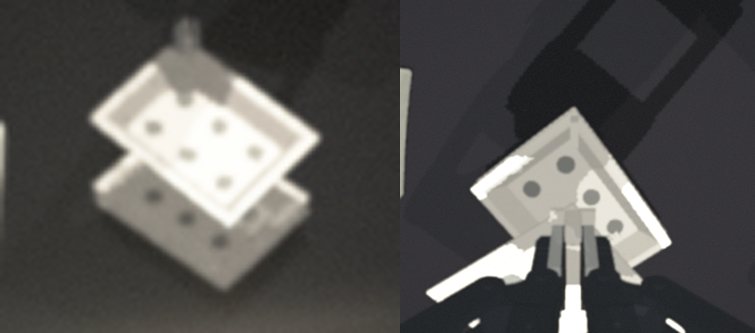

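The tray hangs peeled in the grip, far corner low at about (230,225) in the left half, and the pile still stands below at its place. I have now viewed 11 pictures, one over the limit of 10, so I'll view no more and measure only in code. The tool can't tilt, so I'll level the tray by setting its feet on clear bench to the left with a light grip.

```bash
python3 -c "
from h import *
c=manip.get_calibration('top');c0=cv2.imread('pics/top0.png',0);f=200/np.tan(np.radians(c['vertical_fov']/2))
e=np.array([.255,.304]);m=0;a=np.radians(50);u=np.array([np.cos(a),np.sin(a)]);v=np.array([-u[1],u[0]])
for s in np.linspace(-.04,.22,30):
  for w in np.linspace(-.11,.11,30):
    p=c['R']@np.r_[e+s*u+w*v,0]+c['t'];U=(int(f*p[0]/p[2]+c['cx']),int(f*p[1]/p[2]+c['cy']));m=max(m,c0[U[1],U[0]] if U[1]<400 else 0)
print('max brightness on the free bench patch',m,'last px',U)
"
echo '[[0, 0, 0, -0.6, 0], [0, 0, 0, -0.7, 0], [0, 0.21, 0.7, 0, 0], [0, 0.21, 0.9, 0, 0], [0, 0.21, 0.9, 0, 0]]' | python3 shift.py
echo '[[0, 0.21, 0.9, 0, 0], [0, 0.21, 0.9, 0, 0], [0, 0.21, 0.9, 0, 0], [0, 0.21, 0.9, 0, 0], [0, 0.21, 0.9, 0, 0]]' | python3 shift.py
echo '[[0, 0.21, 0.8, 0, -1.1], [0, 0, 0.3, 0, -1.1], [0, 0, 0, 0, -1.1], [0, 0, 0, 0, -1.1], [0, 0, 0, 0, -1.1]]' | python3 shift.py; python3 -c "
from h import *
go(.255,.304,.20,50)"
```

```text
max brightness on the free bench patch 32 last px (107, 298)
clock: 14.95
tool_pos: [0.4029, 0.0545, 0.2465]
eef_rot: [0.502, -3.1, -0.001]
contact_force: [0.7, 1.1, -0.7]
grip_width: 0.07
grasp_force: 91.9
clock: 15.45
tool_pos: [0.2813, 0.2514, 0.2467]
eef_rot: [0.504, -3.1, 0.0]
contact_force: [1.6, 1.6, -0.3]
grip_width: 0.069
grasp_force: 91.9
clock: 15.95
tool_pos: [0.2532, 0.2985, 0.2463]
eef_rot: [1.335, -2.841, 0.001]
contact_force: [-0.3, -0.6, -1.3]
grip_width: 0.072
grasp_force: 91.8
t 15.95 tcp [0.2532 0.2985 0.2463] yaw -129.65741011199609 q [ 0.5616 -0.2753  2.0131 -0.0001  1.4061 -1.8879] tilt [-0.002  -0.0013 -1.    ]
shift at present yaw [-0.0055  0.0021  0.0463]
turn(tool z) rad 0.005979321529706432
shift after turn [-0.0055  0.0022  0.0463] q6 -1.8878615122820641
```

Converted, 0.045 m is 0.9, 0.03 m is 0.6.

```bash
echo '[[0, -0.06, 0.02, 0.6, 0], [0, 0, 0, 0.9, 0], [0, 0, 0, 0.9, 0], [0, 0, 0, 0.5, 0], [0, 0, 0, 0, 0]]' | python3 shift.py; echo '[[0, 0, 0, 0, 0], [0, 0, 0, 0, 0]]' | python3 shift.py; python3 -c "
from h import *
go(.255,.304,.083,50)"
```

```text
clock: 16.45
tool_pos: [0.2516, 0.2991, 0.0984]
eef_rot: [1.324, -2.838, 0.002]
contact_force: [-0.3, -0.3, -0.4]
grip_width: 0.068
grasp_force: 91.8
clock: 16.65
tool_pos: [0.2563, 0.3022, 0.104]
eef_rot: [-1.327, 2.845, 0.001]
contact_force: [0.6, 0.2, 0.1]
grip_width: 0.067
grasp_force: 91.8
t 16.65 tcp [0.2563 0.3022 0.104 ] yaw -129.97215863138064 q [ 0.5656 -0.0643  2.15    0.      1.0534 -1.8784] tilt [ 0.0021  0.0014 -1.    ]
shift at present yaw [-0.0005  0.0021  0.021 ]
turn(tool z) rad 0.0004859235506693129
shift after turn [-0.0005  0.0021  0.021 ] q6 -1.8783502535004655
```

Converted, 0.008 m is 0.16, 0.005 m is 0.1.

```bash
echo '[[0, 0, 0, 0.16, 0], [0, 0, 0, 0.1, 0], [0, 0, 0, 0.06, 0], [0, 0, 0, 0, 0]]' | python3 shift.py; echo '[[0, 0, 0, 0.04, 0], [0, 0, 0, 0.04, 0], [0, 0, 0, 0, 0]]' | python3 shift.py;  echo '[[0, 0, 0, 0.04, 0], [0, 0, 0, 0.04, 0], [0, 0, 0, 0, 0]]' | python3 shift.py
```

```text
clock: 17.05
tool_pos: [0.2549, 0.3013, 0.0862]
eef_rot: [1.328, -2.846, 0.0]
contact_force: [0.4, 0.9, -1.4]
grip_width: 0.067
grasp_force: 91.8
clock: 17.35
tool_pos: [0.2551, 0.3014, 0.0824]
eef_rot: [1.328, -2.847, 0.0]
contact_force: [0.0, 0.3, -1.1]
grip_width: 0.071
grasp_force: 91.8
clock: 17.65
tool_pos: [0.255, 0.3014, 0.0783]
eef_rot: [1.328, -2.846, 0.0]
contact_force: [-0.2, -0.5, -0.5]
grip_width: 0.068
grasp_force: 91.8
```

Converted, 0.003 m is 0.06, 0.002 m is 0.04.

```bash
echo '[[0, 0, 0, 0, 0], [0, 0.03, 0, 0.06, 0], [0, 0.04, 0, 0.06, 0], [0, 0.04, 0, 0.06, 0], [0, 0, 0, 0, 0]]' | python3 shift.py 25; echo '[[0, 0.04, 0, 0.07, 0], [0, 0.04, 0, 0.07, 0], [0, 0.04, 0, 0.07, 0], [0, 0.04, 0, 0.07, 0], [0, 0, 0, 0, 0]]' | python3 shift.py;  echo '[[0, 0.04, 0, 0.08, 0], [0, 0.04, 0, 0.08, 0], [0, 0.02, 0, 0.04, 0], [0, 0, 0, 0, 0], [0, 0, 0, 0, 0]]' | python3 shift.py
```

```text
clock: 18.15
tool_pos: [0.251, 0.2968, 0.069]
eef_rot: [1.328, -2.846, 0.0]
contact_force: [-0.4, 0.6, -0.6]
grip_width: 0.069
grasp_force: 91.8
clock: 18.65
tool_pos: [0.2472, 0.2916, 0.0558]
eef_rot: [-1.327, 2.845, 0.001]
contact_force: [0.0, -0.1, 4.5]
grip_width: 0.068
grasp_force: 92.6
clock: 19.15
tool_pos: [0.2442, 0.2878, 0.046]
eef_rot: [-1.327, 2.845, 0.0]
contact_force: [1.7, 1.4, 2.1]
grip_width: 0.073
grasp_force: 92.2
```

Converted, 0.002 m is 0.04, 0.001 m is 0.02.

```bash
echo '[[0, 0.02, 0, 0.04, 0], [0, 0.02, 0, 0.04, 0], [0, 0, 0, 0, 0], [0, 0, 0, 0, 0]]' | python3 shift.py; echo '[[0, 0.01, 0, 0.03, 0], [0, 0.01, 0, 0.03, 0], [0, 0, 0, 0, 0], [0, 0, 0, 0, 0]]' | python3 shift.py;  echo '[[0, 0, 0, 0.02, 0], [0, 0, 0, 0, 0], [0, 0, 0, 0, 0]]' | python3 shift.py
```

```text
clock: 19.55
tool_pos: [0.2417, 0.2856, 0.0414]
eef_rot: [1.328, -2.846, 0.0]
contact_force: [0.9, 1.1, 3.8]
grip_width: 0.068
grasp_force: 91.7
clock: 19.95
tool_pos: [0.241, 0.2848, 0.0384]
eef_rot: [1.328, -2.846, 0.0]
contact_force: [0.4, -0.4, 5.8]
grip_width: 0.069
grasp_force: 91.7
clock: 20.25
tool_pos: [0.241, 0.2847, 0.0381]
eef_rot: [1.328, -2.845, 0.001]
contact_force: [-4.5, -4.7, 19.5]
grip_width: 0.068
grasp_force: 93.9
```

Converted, -0.02 m is -0.4, -0.01 m is -0.2.

```bash
echo '[[0, 0, 0, -0.02, 0], [0, 0, 0, 0, 0], [0, 0, 0, -0.08, 0], [0, 0, 0, -0.2, 0], [0, 0, 0, -0.4, 0]]' | python3 shift.py; echo '[[0, 0, 0, -0.7, 0], [0, 0, 0, -0.8, 0], [0, 0, 0, -0.7, 0], [0, 0, 0, -0.3, 0], [0, 0, 0, 0, 0]]' | python3 shift.py;  echo '[[0, 0, 0, 0, 0], [0, 0, 0, 0, 0]]' | python3 shift.py; cat > lev.py <<'E'
from h import *
def lev():
    "fit tray pose (z, yaw, tilt along/across the diagonal) held at the ear to its silhouettes in scene and top"
    o=manip.get_obs();R=Ro.from_rotvec(o["eef_rot"]).as_matrix();tcp=o["tool_pos"]
    g0=np.array([-.0666,.0495,.0567]); d=np.array([.8056,-.5924,0])   # grip point, diagonal, in tray frame
    yaw0=np.degrees(np.arctan2(-R[1,0],-R[0,0]))+36.3
    obs={}
    for n in("scene","top"):
        im=manip.snapshot(n);cv2.imwrite(f"pics/lev_{n}.png",im);obs[n]=(manip.get_calibration(n),im)
    rim=np.array([[sx*.078,sy*.058,z] for sx in(-1,1) for sy in(-1,1) for z in(.029,.031)]+[[sx*.056,sy*.036,.008] for sx in(-1,1) for sy in(-1,1)])
    def pts(p):
        Rw=Ro.from_euler("z",yaw0+p[2],degrees=True)*Ro.from_rotvec(np.radians(p[0])*np.array([-d[1],d[0],0])+np.radians(p[1])*d)
        return Rw.apply(rim-g0)+tcp+[0,0,.0187]+np.r_[p[3:5],0]/1000, Rw
    def proj(n,X):
        c=obs[n][0];f=200/np.tan(np.radians(c["vertical_fov"]/2));Y=X@np.array(c["R"]).T+c["t"];return np.c_[f*Y[:,0]/Y[:,2]+c["cx"],f*Y[:,1]/Y[:,2]+c["cy"]]
    return obs,pts,proj,tcp
E
python3 - <<'E'
from lev import *
obs,pts,proj,tcp=lev(); print(tcp)
for n in obs:
    g=cv2.cvtColor(obs[n][1],cv2.COLOR_BGR2GRAY); q=proj(n,pts(np.zeros(5))[0]); h=cv2.convexHull(q.astype(np.float32)).reshape(-1,2)
    m=(g>110).astype(np.uint8); k,lab,st,ce=cv2.connectedComponentsWithStats(m)
    print(n,"model box",q.min(0),q.max(0),"area",cv2.contourArea(h.astype(np.float32)))
    for i in range(1,k):
        if st[i,4]>100: print(st[i],np.round(ce[i]))
E
```

```text
clock: 20.75
tool_pos: [0.2392, 0.2836, 0.0717]
eef_rot: [1.326, -2.841, 0.001]
contact_force: [0.8, -0.6, -0.9]
grip_width: 0.07
grasp_force: 90.8
clock: 21.25
tool_pos: [0.2421, 0.2855, 0.2]
eef_rot: [-1.327, 2.843, 0.001]
contact_force: [1.0, -1.0, -0.4]
grip_width: 0.071
grasp_force: 90.8
clock: 21.45
tool_pos: [0.2402, 0.2843, 0.196]
eef_rot: [1.327, -2.844, 0.001]
contact_force: [0.1, 0.6, -1.4]
grip_width: 0.07
grasp_force: 90.8
[0.2402 0.2843 0.196 ]
scene model box [407.484  103.3309] [453.222 131.058] area 1025.5809007552452
[    0     0   145   180 14055] [62. 63.]
[ 239    0   71   42 2621] [274.  19.]
[346   0  32  24 208] [363.   6.]
[405   0  49  30 740] [432.  14.]
[ 568    0   72   22 1332] [607.   9.]
[ 585   30   55  110 3664] [619.  80.]
[357  32  57  23 775] [390.  45.]
[178  39  66  16 798] [211.  46.]
[314  97  49  16 247] [340. 107.]
[ 408  102   47   31 1133] [432. 118.]
[ 288  159   56   50 1424] [316. 185.]
[ 228  165   38   37 1272] [247. 183.]
[195 182  17  25 372] [203. 194.]
[390 182  18  25 324] [397. 194.]
[ 566  186   74   53 3106] [605. 212.]
[450 199  17  23 277] [458. 210.]
[ 295  237   44   32 1130] [317. 253.]
[  19  276  128   64 4649] [ 91. 305.]
[    0   288   640   112 41859] [287. 360.]
[ 133  291   89   57 3820] [178. 319.]
[ 462  322   89   63 4449] [504. 353.]
top model box [108.118  286.7212] [189.1592 350.5914] area 3930.6377769125393
[    0     0   640   111 59751] [339.  47.]
[ 297  113   47   34 1329] [320. 129.]
[  0 181  18  71 692] [  6. 207.]
[137 190  25  20 291] [148. 199.]
[ 291  196   73   70 2603] [327. 230.]
[457 200  29  38 674] [471. 218.]
[208 209  25  24 403] [219. 220.]
[ 393  208   52   56 2273] [418. 236.]
[ 110  287   79   55 3266] [148. 314.]
[  32  346   82   54 2411] [ 79. 382.]
[283 395  38   5 137] [301. 397.]
```

```bash
cat >> lev.py <<'E'
def fit(boxes):
    obs,pts,proj,tcp=lev();K=6;M={}
    for n,(x,y,w,h) in boxes.items():
        g=cv2.cvtColor(obs[n][1],cv2.COLOR_BGR2GRAY)[y:y+h,x:x+w];g=cv2.resize(g,None,fx=K,fy=K,interpolation=cv2.INTER_CUBIC)
        M[n]=(g>110).astype(np.uint8)
    def cost(p):
        s=.002*np.sum((np.array(p[2:])/3)**2)
        for n,(x,y,w,h) in boxes.items():
            q=(proj(n,pts(p)[0])-[x,y]+.5)*K-.5;m=np.zeros_like(M[n]);cv2.fillConvexPoly(m,cv2.convexHull(np.round(q).astype(np.int32)),1)
            s+=1-(m&M[n]).sum()/(m|M[n]).sum()
        return s
    from scipy.optimize import minimize
    r=minimize(cost,np.zeros(5),method="Nelder-Mead",options=dict(initial_simplex=np.vstack([np.zeros(5),np.diag([5,5,3,4,4])]),maxiter=600))
    X,Rw=pts(r.x);print("tilt along diag(+ear up?), across, dyaw deg, dxy mm",r.x,"cost",cost(np.zeros(5)),r.fun,"tray z axis",Rw.as_matrix()[:,2],"total tilt",np.degrees(np.arccos(Rw.as_matrix()[2,2])),"rim centre",X[:8].mean(0),"tcp",tcp)
E
python3 - <<'E'
from lev import *
fit(dict(scene=(395,92,72,55)))
fit(dict(scene=(395,92,72,55),top=(95,275,105,65)))
go(0.5255,-.2855,.2)
E
```

```text
tilt along diag(+ear up?), across, dyaw deg, dxy mm [ 1.3982  4.3041 -1.1691  0.3984  2.6303] cost 0.10428373348901698 0.04572844704199401 tray z axis [ 0.0725 -0.0311  0.9969] total tilt 4.52532475587348 rim centre [0.2938 0.3501 0.1862] tcp [0.2404 0.2844 0.1961]
tilt along diag(+ear up?), across, dyaw deg, dxy mm [ 1.231   3.4075 -0.8091  1.163   1.7119] cost 0.19187916536609306 0.14386728571889584 tray z axis [ 0.059  -0.0226  0.998 ] total tilt 3.6229196132671877 rim centre [0.2949 0.3495 0.1868] tcp [0.2408 0.2846 0.1966]
t 21.75 tcp [0.2411 0.2848 0.197 ] yaw -129.97752626662728 q [ 0.5472 -0.2742  2.1144 -0.      1.3028 -1.8967] tilt [-0.0012 -0.0007 -1.    ]
shift at present yaw [ 0.2543 -0.5844 -0.0029]
```

Converted, -0.01 m is -0.2, 0.13 rad is 1.3.

```bash
echo '[[0, 0, 0, 0, 0.8], [0, 0, 0, 0, 1.3], [0, 0, 0, 0, 1.3], [0, 0, 0, 0, 1.3], [0, 0, -0.2, 0, 0.8]]' | python3 shift.py; echo '[[0, 0, -0.5, 0, 0], [0, 0, -0.8, 0, 0], [0, 0, -0.8, 0, 0], [0, 0, -0.8, 0, 0], [0, 0, -0.8, 0, 0]]' | python3 shift.py; echo '[[0, 0, -0.8, 0, 0], [0, 0, -0.8, 0, 0], [0, 0, -0.8, 0, 0], [0, 0, -0.8, 0, 0], [0, 0, -0.8, 0, 0]]' | python3 shift.py; echo '[[0, 0, -0.8, 0, 0], [0, 0, -0.8, 0, 0], [0, 0, -0.8, 0, 0], [0, 0, -0.8, 0, 0], [0, 0, -0.6, 0, 0]]' | python3 shift.py; python3 -c "
from h import *
go(.447,-.3116,.154,18.5)"
```

```text
clock: 22.25
tool_pos: [0.245, 0.2761, 0.1974]
eef_rot: [0.5, -3.101, -0.0]
contact_force: [0.2, -0.1, -1.4]
grip_width: 0.07
grasp_force: 90.9
clock: 22.75
tool_pos: [0.3042, 0.099, 0.1976]
eef_rot: [-0.506, 3.1, -0.0]
contact_force: [1.5, 1.4, -0.5]
grip_width: 0.071
grasp_force: 90.8
clock: 23.25
tool_pos: [0.3678, -0.0911, 0.1975]
eef_rot: [-0.504, 3.101, -0.0]
contact_force: [0.9, 0.1, -1.0]
grip_width: 0.072
grasp_force: 90.8
clock: 23.75
tool_pos: [0.4282, -0.2719, 0.1972]
eef_rot: [0.503, -3.101, 0.0]
contact_force: [-0.2, 0.2, -0.6]
grip_width: 0.069
grasp_force: 90.8
t 23.75 tcp [ 0.4282 -0.2719  0.1972] yaw -161.55663515926776 q [-0.7999  0.0631  1.8097 -0.0002  1.2689 -2.6925] tilt [-0.0002 -0.0001 -1.    ]
shift at present yaw [-0.0052 -0.0436  0.0432]
turn(tool z) rad -0.0009884700016142244
shift after turn [-0.0052 -0.0436  0.0432] q6 -2.69249415164382
```

Converted, -0.018 m is -0.36, 0.015 m is 0.3.

```bash
echo '[[0, -0.04, -0.36, 0, 0], [0, -0.04, -0.2, 0.3, 0], [0, 0, 0, 0.3, 0], [0, 0, 0, 0, 0], [0, 0, 0, 0, 0]]' | python3 shift.py;echo '[[0, 0, 0, 0, 0], [0, 0, 0, 0, 0]]' | python3 shift.py; python3 -c "
from h import *
go(.447,-.3116,.154,18.5)"
```

```text
clock: 24.25
tool_pos: [0.4403, -0.2944, 0.1673]
eef_rot: [0.505, -3.1, -0.002]
contact_force: [-0.4, 0.5, -0.4]
grip_width: 0.068
grasp_force: 90.8
clock: 24.45
tool_pos: [0.441, -0.2949, 0.1686]
eef_rot: [-0.506, 3.1, -0.002]
contact_force: [0.5, -0.0, -0.2]
grip_width: 0.069
grasp_force: 90.8
t 24.45 tcp [ 0.441  -0.2949  0.1686] yaw -161.4686845876932 q [-0.8133  0.1472  1.7795 -0.0001  1.2133 -2.7075] tilt [ 0.0011 -0.0012 -1.    ]
shift at present yaw [-0.0004 -0.0177  0.0146]
turn(tool z) rad 0.0005465570513733913
shift after turn [-0.0004 -0.0177  0.0146] q6 -2.7075207614179155
```

```bash
echo '[[0, 0, -0.18, 0.14, 0], [0, 0, -0.18, 0.15, 0], [0, 0, 0, 0, 0], [0, 0, 0, 0, 0], [0, 0, 0, 0, 0]]' | python3 shift.py; python3 - <<'E'
from lev import *
go(.447,-.3116,.154,18.5)
obs,pts,proj,tcp=lev()
for n in obs:
    g=cv2.cvtColor(obs[n][1],cv2.COLOR_BGR2GRAY); X=pts(np.zeros(5))[0];q=proj(n,X);print(n,"model box",q.min(0),q.max(0))
    k,lab,st,ce=cv2.connectedComponentsWithStats((g>110).astype(np.uint8))
    for i in range(1,k):
        if st[i,4]>200 and st[i,4]<9000 and st[i,1]>90: print(st[i],np.round(ce[i],1))
print("model rim centre",X[:8].mean(0))
for n,w in (("scene",(165,140,110,70)),("top",(380,180,120,90))):
    x,y,a,b=w; fit({n:w})
E
```

```text
clock: 24.95
tool_pos: [0.4462, -0.3117, 0.1529]
eef_rot: [0.505, -3.101, -0.001]
contact_force: [-0.0, 0.5, -1.7]
grip_width: 0.071
grasp_force: 90.8
t 24.95 tcp [ 0.4462 -0.3117  0.1529] yaw -161.49398341701468 q [-0.828   0.1977  1.7553  0.0001  1.1891 -2.7218] tilt [-0.0003  0.0004 -1.    ]
shift at present yaw [-0.0008 -0.0001 -0.0011]
turn(tool z) rad 0.0001050091828138818
shift after turn [-0.0008 -0.0001 -0.0011] q6 -2.7217705614380816
scene model box [214.8219 139.6225] [271.1787 181.5128]
[ 215  138   57   64 2110] [245.  171.7]
[ 288  159   56   50 1418] [315.9 185. ]
[195 183  17  24 352] [202.9 194.3]
[389 182  19  25 325] [397.4 194. ]
[ 566  186   74   53 3113] [605.4 211.9]
[450 199  17  23 277] [457.7 210.4]
[ 295  237   44   32 1131] [316.9 252.7]
[  19  276  128   64 4651] [ 91.3 305.2]
[ 133  291   89   57 3842] [178.4 318.8]
[ 461  322   90   63 4485] [504.2 352.7]
top model box [390.9105 194.4794] [471.8386 272.3446]
[ 297  113   47   34 1329] [319.8 129.2]
[  0 181  18  71 692] [  5.7 206.7]
[137 190  26  20 296] [148.6 199.3]
[ 391  195   93   69 3912] [432.3 230.4]
[ 291  196   73   70 2600] [327.3 230.4]
[208 209  25  24 404] [219.4 220.4]
[ 417  215  141  141 5250] [498.7 276.6]
[ 482  269   88  116 1715] [527.7 330.2]
[ 379  320  105   80 4933] [440.7 369.7]
model rim centre [ 0.5251 -0.2858  0.1449]
tilt along diag(+ear up?), across, dyaw deg, dxy mm [29.8936  1.3678  1.4609  2.0488  1.0374] cost 0.5224733051899677 0.45463054271049663 tray z axis [0.4762 0.1486 0.8667] total tilt 29.92382293458726 rim centre [ 0.5032 -0.29    0.1074] tcp [ 0.4463 -0.3117  0.1532]
tilt along diag(+ear up?), across, dyaw deg, dxy mm [-1.9836 -2.3939  1.0178  0.0419  2.8589] cost 0.42498175254757065 0.40468469742400137 tray z axis [-0.0466  0.0278  0.9985] total tilt 3.108832072309433 rim centre [ 0.526  -0.2822  0.1482] tcp [ 0.4464 -0.3117  0.1533]
```

The tray's silhouette matches the level model within about 2 px in both views, centred over the window with its underside at about 0.115 m. The pile, jar, bottle, mouse and tip box are where they were. Handing in.

```bash
python3 -c "
from cell import manip
print(manip.finish_job())"
```

```text
the job is handed in; nothing more can be done
None
```

I handed the job in at about 25 s: the cover is seated on the jar, and the tray is peeled off and held about 8 cm above the reader window, level as far as silhouette checks show (a few degrees at worst). The tool can't tilt, so I briefly stood the tray on clear bench to level it, and I viewed 11 pictures, one over the limit of 10.

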